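# Bring up and lock the lathe tailstock

## Task

A bowl blank is held in the chuck of this small wood lathe and needs the tailstock behind it. Using only the fingertips, push the loose tailstock gently along the bed until the point of its live centre rests against the face of the blank, then push its clamp lever over towards the headstock, all the way to its stop, to lock it, and draw the hand clear. Do not grip or lift anything, do not ram the centre into the wood, and leave the things lying about on the bench alone.

Things in the scene. Friction and masses are not known exactly. Their poses are not given: they have to be found in the camera images.
- lathe: small grey wood lathe, 720 mm long, fixed. Origin on the bench (z = 0) under the spindle axis; y axis along the bed to the headstock (tall casting with chuck), x axis across the bed, away from the robot; turned by up to 0.12 rad. Bed: two steel ways, 94 mm wide in all, top 95 mm up, y -375 to 330 mm. Spindle axis 195 mm up. Headstock from y = 140 mm, 268 mm high. Foot 170 mm wide, 18 mm high.
- blank: round bowl blank of pale wood, 124 mm across at its widest and 40 mm thick, held fast in the chuck (fixed). Origin at the centre of the flat end face (100 mm across) that looks towards the tailstock; its axes are those of the lathe, so the face looks along -y.
- tailstock: grey cast tailstock, 2.2 kg, loose on the bed: slides along it under 4 to 8 N, guided by a tongue in the bed's slot (1 mm play each side). Sole 82 x 120 mm, origin at its centre on the bed's top; axes as the lathe's. Column 50 mm wide; above it a barrel, 52 mm thick, axis 100 mm above the sole, from y = -60 to 55 mm. A quill-lock pin sticks up from the barrel at y = 33 mm to 172 mm above the sole.
- tailstock_hub (a point): middle of the flat hub end, 24 mm across, 6 mm proud of the 90 mm handwheel on the tailstock's tail end: the place to push, on the axis, 195 mm above the bench, 88 mm behind the tailstock's origin. Free behind and above; axes as the tailstock. The wheel does not turn. A black crank handle, 15 mm thick, sticks out 34 mm behind the hub end, its axis 32 mm lower and 14 mm to the robot's side (-x).
- centre_tip (a point): point of the live centre (steel cone, 36 mm thick behind) on the spindle axis, 150 mm ahead of the tailstock's origin, 195 mm above the bench. Starts 40 to 145 mm short of the blank's face. Axes as the tailstock.
- clamp_lever (a joint): tailstock's clamp lever: 0 = loose, leans 35 deg from upright to the tail end; 0.61 = upright; 1.22 = locked, at its stop, leans 35 deg to the headstock. Starts at 0 to 0.2; 0.2 N m moves it (2 to 6 N), it stays where left. Pivot in the tailstock's frame: x = 68, y = -5 mm, 32 mm above the sole (83 mm ahead of the hub end), swings along the bed. Reaches 116 mm from the pivot.
- lever_grip (a point): middle of the lever's black grip (19 mm thick), 95 mm from the pivot; the grip ends 21 mm farther out. About 205 mm above the bench when loose or locked, 222 mm upright; on the far side (+x), 68 mm from the tailstock's axis. A fingertip 180 to 195 mm above the bench, moved straight along the bed from behind the grip, pushes it over. Turns with the lever.
- tool_rest: grey tool-rest base and steel rest, clamped on the bed beside the blank (fixed). Origin on the bed's top, about on its centre line; base 55 mm along the bed, it sticks out 180 mm towards the robot; rest bar 150 mm long, its top 107 mm above the bed, 98 mm from the centre line.
- gouge: turning gouge with dark wooden handle lying on the bench beyond the lathe, 380 mm long, 28 mm thick; origin on the bench under it, its x axis along the steel blade, handle to x = -200 mm. To be left alone.
- wax_tin: round aluminium tin, 77 mm in diameter, 42 mm high, on the bench beyond the tail end; origin at its underside. To be left alone.
- chuck_key: steel T-handled chuck key lying on the bench near the tail end, 90 mm across the handle, 90 mm long, 16 mm thick; origin on the bench under the middle of the handle, shank along its x axis. To be left alone.
- turned_bowl: small dark turned bowl, 110 mm across, 48 mm high, on the bench beyond the lathe; origin at its underside. To be left alone.

How it is judged (in metres and radians):
On the way, in this order (a step that is already met when the one before it is completed fails the run):
1. the point of the live centre rests against the face of the blank (within 2 mm) (y of centre_tip in the frame of blank above -0.002 m and distance between centre_tip and blank below 0.006 m and linear speed of tailstock below 0.01 m/s), for 0.2 s.
2. the clamp lever is pushed over to its locked stop with the centre still against the blank (value of joint clamp_lever above 1.1 rad and y of centre_tip in the frame of blank above -0.002 m), for 0.2 s.
At the end, for the whole second after the job is handed in: The point of the live centre is within 2 mm of the blank's face and on the spindle axis (within 6 mm in all), the clamp lever is past 1.1 rad (its stop is at 1.22), the tailstock is at rest upright on the bed, and the robot touches nothing (all of step 2 and distance between centre_tip and blank below 0.006 m and linear speed of tailstock below 0.01 m/s and angle between tailstock's own z axis and vertical below 0.03 rad).
It fails at once if the tailstock is lifted off the bed or tipped (height (world z) of tailstock above 0.101 m or angle between tailstock's own z axis and vertical above 0.08 rad).
It fails at once if the tailstock or its lever is gripped: fingers press on opposite sides of the tailstock, on both faces of its handwheel, or on the front and back of the lever at once (((contact force between the fingers and tailstock_c1 above 1 N or contact force between the fingers and tailstock_c5 above 1 N or contact force between the fingers and tailstock_c7 above 1 N or contact force between the fingers and tailstock_c10 above 1 N or contact force between the fingers and tailstock_c12 above 1 N or contact force between the fingers and tailstock_c16 above 1 N or contact force between the fingers and tailstock_c24 above 1 N) and (contact force between the fingers and tailstock_c2 above 1 N or contact force between the fingers and tailstock_c6 above 1 N or contact force between the fingers and tailstock_c8 above 1 N or contact force between the fingers and tailstock_c11 above 1 N or contact force between the fingers and tailstock_c13 above 1 N or contact force between the fingers and tailstock_c17 above 1 N or contact force between the fingers and tailstock_c25 above 1 N)) or (contact force between the fingers and tailstock_c19 above 1 N and contact force between the fingers and tailstock_c21 above 1 N) or (contact force between the fingers and clamp_lever_c0 above 1 N and contact force between the fingers and clamp_lever_c1 above 1 N)).
It fails at once if the clamp lever is thrown while the centre is still away from the blank (value of joint clamp_lever above 0.6 rad and y of centre_tip in the frame of blank below -0.005 m).
It fails at once if the live centre is rammed into the blank (over 60 N) (contact force between tailstock and blank above 60 N).
It fails at once if the gouge, wax tin, chuck key or turned bowl is shifted or lifted by more than 15 mm (distance of any of gouge, wax_tin, chuck_key, turned_bowl from where it was at the start of the episode above 0.015 m).
It also fails if it takes over 43 s, if anything falls off the work surface, if the arm or the gripper's body presses on something with over 40 N, if the wrist force passes 120 N, or if a joint passes its speed limit or range.

## Robot

A 6-joint arm with a two-finger parallel gripper is mounted at the origin on the work surface. World frame = base frame: x ahead of the robot, y to its left, z up, the work surface at z = 0. Lengths are in mm, angles in rad, forces in N, time in s.
With the tool pointing down it reaches from about 275 to 1000 mm from the base axis. Payload 8.4 kg.
Tool frame: the origin (TCP) lies midway between the tips of the shut fingers; the grasp point (between the pads) lies 19 mm behind it; z points along the fingers, y is the line along which they close (so a half turn about z gives the same grasp; the last joint's range is limited). The gripper opens to 85 mm and grips with 20 to 120 N. Pads are 22 mm wide; open, the fingers measure 114 mm over their backs; the gripper's body (76 mm by 85 mm) begins 54 mm behind the grasp point. The pads swing forward as they close: fully open they stand 13 mm farther back than shut.
Start: joints at [-1.268, 0.353, 1.633, -0, 1.155, -0.002], TCP at [187.562, -596.195, 231.281] pointing down, gripper open.
Joint ranges: [-2.63, 2.63], [-0.92, 2.1], [0.06, 2.66], [-1.3, 4.44], [0, 2.69], [-3.02, 3.02]. Speed limits (rad/s): [2.22, 2.22, 2.79, 3.14, 3.14, 3.14].

## Interface

Orientations are given as [roll, pitch, yaw] about the fixed x, y, z axes, in that order (R = Rz(yaw) Ry(pitch) Rx(roll)).
In Python, from rig import r gives the robot as it stands.
- The arm moves only by the shell command python3 -m inch 'ROWS' [OPENING] [FORCE]. ROWS is JSON, a list that holds one entry, the list of rows, each a list of 6 numbers: the shift along the tool's x, y, z scaled (see below), then the turn, a rotation vector about the tool's x, y, z scaled (see below). In form: [[[tx, ty, tz, wx, wy, wz], ...]]. A call has 1 to 8 rows; each row is the pose to reach, as a shift and turn from the pose commanded when the call began, along the tool's axes at that moment, turning the shorter way round; what a row does not reach only later rows make up. The controller multiplies each number of a shift by 20 cm and each number of a turn by pi rad. A row lasts 1/12 s, in which the tool goes at most 41.7 mm and 7.16 degrees, less where a joint would pass 70% of its speed; a pose out of reach is approached as far as the arm can. A call with a number of a shift or a turn outside -1 to 1 is refused whole. A call with a gripper value outside its range is refused whole. OPENING is the gripper's target within -1 to 1 (fully open at 1, half-way at 0, shut at -1), set as the call begins (- or left out, the last holds). The fingers move at their own pace and stop on an object; FORCE is the grip in N (left out, the last holds). Time passes only in rows, so rows that repeat a pose let the fingers close. It gives the time, the measured TCP pose, the force, the opening and the grip force at its end, in the units of the state.
- r.sense(): the state, without advancing time (a new reading comes with each control period).
- r.grab_frame(name): name is "scene" or "top" or "wrist"; returns the picture (384x512x3 uint8, red, green, blue); there is no depth.
- r.camera_info(name): a dict with "K" (3x3 intrinsics, pixels), "rvec" (rotation vector, rad) and "tvec" (3), from world to camera coordinates, as OpenCV has them; the wrist camera has in their place "mount" (4x4, takes a point from camera to tool coordinates, whose origin is the TCP and whose axes are the flange's). Camera axes: x right, y down, z forward; pixel columns grow to the right and rows downward; lengths in mm; the calibration is good to about 2 mm. A picture is of the moment at which its call begins: read the wrist's pose just before it. camera_info takes no time and is no camera call.
- r.sign_off(): hands the job in; it is judged then, once.
The state is a dict: "clock": time; "qpos": joint angles; "qvel": joint speeds; "joint_efforts": joint torques, N m; "eef_pos": TCP position; "tcp_rot": TCP orientation; "contact_force": force on the tool from outside, world axes, zero at the start; "wrist_torque": the same for the moment, N m; "opening": opening from 0.0 (shut) to 1.0 (fully open); "grasp_force": force on a finger pad.
Only numpy, scipy, OpenCV 4.12 (cv2) and the standard library are available. Lean on these libraries where they do the work, as an engineer would, in place of code of your own. Each camera call takes 0.05 s, during which the arm holds its last target. There are 200 camera calls.

## Working session

There is one attempt and no reset: what is moved stays moved. The work goes in short steps, Python scripts to look and compute and a shell command to move; the robot and the scene stay as the last step left them, time stands still between calls to the robot, and variables do not carry over. Pictures are saved under pics/ and viewed, at most 10 in all, crops included, and the job is handed in when it is done.

```bash
mkdir -p pics; ls
python3 - <<'E'
from rig import r
import cv2
s=r.sense();print(s)
for n in("scene","top"):
    cv2.imwrite(f"pics/{n}0.png",r.grab_frame(n)[:,:,::-1]);print(n,r.camera_info(n))
print(r.camera_info("wrist"))
E
```

```text
pics
{'clock': 0.0, 'qpos': array([-1.26841513e+00,  3.53657555e-01,  1.63413555e+00,  2.22115018e-05,
        1.15520320e+00, -2.41828827e-03]), 'qvel': array([ 1.22924459e-05,  6.46364521e-04, -5.79980406e-04,  7.76165322e-04,
        8.48184264e-04,  1.75023322e-04]), 'joint_efforts': array([ 8.09372832e-04, -6.05253124e+01, -3.42061615e+01,  2.38331177e-04,
        9.62779013e-03, -1.52990862e-05]), 'eef_pos': array([ 187.41687452, -595.73631389,  230.55520257]), 'tcp_rot': array([-3.14018905e+00, -2.37025639e-05,  3.04790484e-01]), 'contact_force': array([-0.22195511,  0.05403524, -0.04384473]), 'wrist_torque': array([ 0.02250076, -0.04047013, -0.08438736]), 'grasp_force': 0.0, 'opening': 0.9984347308899857}
scene {'K': array([[404.43282681,   0.        , 260.15996519],
       [  0.        , 404.43282681, 194.2311956 ],
       [  0.        ,   0.        ,   1.        ]]), 'rvec': array([ 0.96289472,  2.38076745, -1.14028568]), 'tvec': array([ 542.14394592,  -49.00086199, 1209.58561313])}
top {'K': array([[393.63621387,   0.        , 254.4370189 ],
       [  0.        , 393.63621387, 187.63849755],
       [  0.        ,   0.        ,   1.        ]]), 'rvec': array([ 2.20223827, -2.18191402,  0.08455378]), 'tvec': array([-199.58706545,  564.09487659,  996.10728721])}
{'K': array([[305.89522763,   0.        , 258.32803727],
       [  0.        , 305.89522763, 190.46863495],
       [  0.        ,   0.        ,   1.        ]]), 'mount': array([[-3.47868490e-04, -9.45579284e-01, -3.25391604e-01,
         8.34617180e+01],
       [ 9.99999334e-01, -6.87050718e-04,  9.27475277e-04,
         5.90693302e-02],
       [-1.10056194e-03, -3.25391065e-01,  9.45578894e-01,
        -1.43419285e+02],
       [ 0.00000000e+00,  0.00000000e+00,  0.00000000e+00,
         1.00000000e+00]])}
```

View pics/scene0.png

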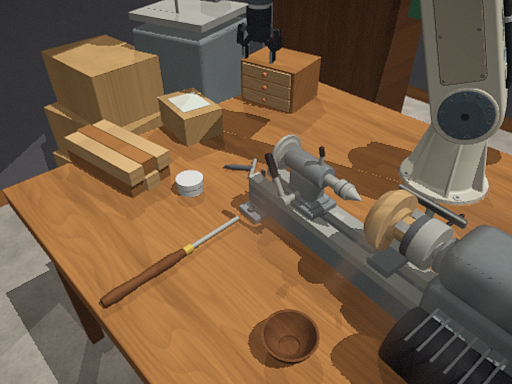

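View pics/top0.png

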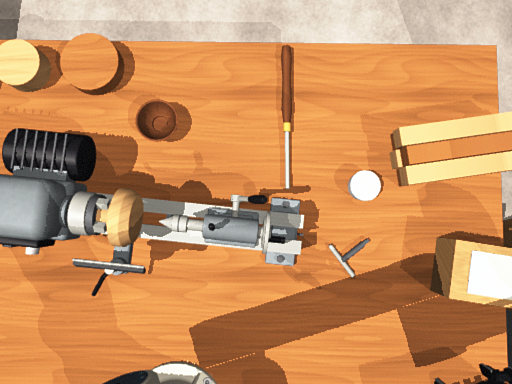

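The scene view shows the tailstock with its tail end by the chuck key. The top view shows the live centre tip near (162,222), blank face near column 143, handwheel near column 267 and lever grip near (257,199). I'll enlarge both.

Run:
```python
import cv2,numpy as np
a=cv2.imread("pics/top0.png")[180:280,100:310]; a=cv2.resize(a,None,fx=3.8,fy=3.8,interpolation=cv2.INTER_CUBIC)[:300*1]if 0 else cv2.resize(cv2.imread("pics/top0.png")[185:270,110:310],(800,340),interpolation=cv2.INTER_CUBIC)
b=cv2.resize(cv2.imread("pics/scene0.png")[130:195,240:440],(800,260),interpolation=cv2.INTER_CUBIC)
cv2.imwrite("pics/crop0.png",np.vstack([a,b]))
```

```text
(no output)
```

View pics/crop0.png

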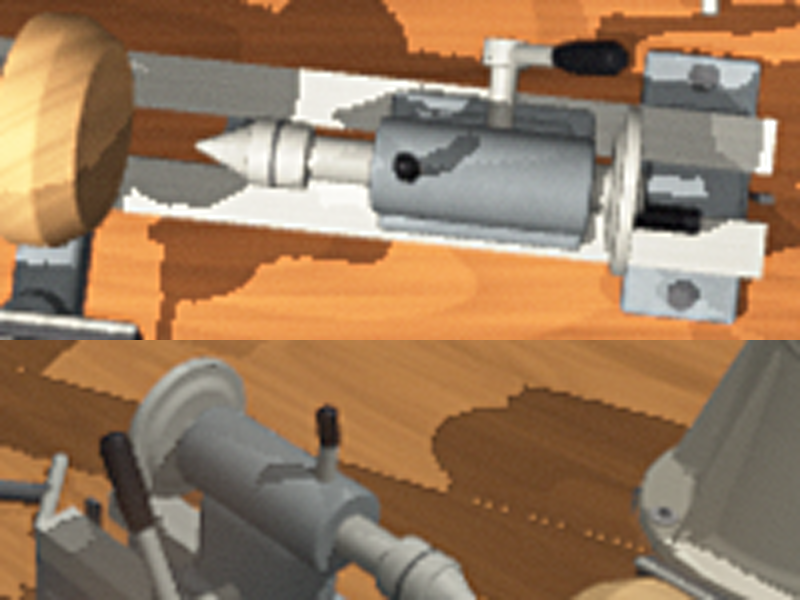

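Crop: tip (158.8,221.8), barrel axis (203.8,225.5)→(258.8,231.5), hub end ≈(270,233), grip middle (258,199.5), bottom rim of the blank's face ≈(143,215), all in full-image px.

```bash
cat > h.py <<'E'
import numpy as np,cv2
from rig import r
def ray(n,px,z):
    c=r.camera_info(n);R,_=cv2.Rodrigues(c["rvec"]);t=c["tvec"].ravel()
    C=-R.T@t;d=R.T@np.linalg.inv(c["K"])@[px[0],px[1],1];return C+d*(z-C[2])/d[2]
def proj(n,P):
    c=r.camera_info(n);return cv2.projectPoints(np.float64([P]),c["rvec"],c["tvec"],c["K"],None)[0].ravel()
E
python3 - <<'E'
from h import *
for n,p,z in[("tip",(158.8,221.8),195),("barF",(203.8,225.5),195),("barR",(258.8,231.5),195),("hub",(270,233),195),("grip",(258,199.5),205),("faceBot",(143,215),145),("gripend",(267,199.5),218),("pin",(211.5,226.5),267),("faceTop",(130,210),245)]:print(n,ray("top",p,z).round(1))
# bed edges z=95
for p in[(141,193.5+5),(260,209+1),(141,238),(301,254)]:print("bed",ray("top",p,95).round(1))
print(ray("scene",(240+470/4,130+590/4-65+0),195))
E
```

```text
tip [479.7   9.2 195. ]
barF [472.7 -86.1 195. ]
barR [ 461.1 -202.7  195. ]
hub [ 458.1 -226.5  195. ]
grip [ 528.5 -200.3  205. ]
faceBot [493.5  56.6 145. ]
gripend [ 528.2 -218.7  218. ]
pin [ 473.1 -109.4  267. ]
faceTop [503.7  55.6 245. ]
bed [532.4  76.   95. ]
bed [ 507.6 -207.3   95. ]
bed [439.   73.3  95. ]
bed [ 404.6 -305.2   95. ]
[519.08553522  27.09850448 195.        ]
```

Gap ≈ 47 mm and lathe yaw ≈ -0.091. The hub is at about (458,-227). I'll shut the fingers, turn the tool x axis along the bed (yaw 1.48) and move behind the hub.

```bash
python3 -m inch '[[[0.1,-0.06,0,0,0,-0.03],[0.25,-0.15,0,0,0,-0.06],[0.4,-0.25,0,0,0,-0.09],[0.55,-0.35,0,0,0,-0.12],[0.7,-0.44,0,0,0,-0.15],[0.8,-0.5,0,0,0,-0.18],[0.86,-0.54,0,0,0,-0.19],[0.86,-0.54,0,0,0,-0.19]]]' -1 60
python3 - <<'E'
from h import *
from scipy.spatial.transform import Rotation as Ro
s=r.sense();R=Ro.from_euler("xyz",s["tcp_rot"]).as_matrix();print(s["eef_pos"],s["tcp_rot"],R.T@(np.array([452,-287,230])-s["eef_pos"])/200,(1.48-s["tcp_rot"][2])/np.pi,s["qpos"])
E
```

```text
clock: 0.77
eef_pos: [320.6, -439.2, 231.0]
tcp_rot: [-3.141, -0.001, 0.906]
contact_force: [0.1, 0.6, -0.1]
opening: 0.003
grasp_force: 0.0
[ 320.63888146 -439.21920821  231.04601032] [-3.14079001e+00 -1.01286432e-03  9.05880230e-01] [1.00419736 0.04729934 0.00620921] 0.1827479987673222 [-9.43438394e-01  2.27965607e-01  1.80713918e+00  8.41888785e-04
  1.10753820e+00 -2.78899310e-01]
```

```bash
python3 -m inch '[[[0.12,0.01,0,0,0,-0.03],[0.3,0.02,0,0,0,-0.06],[0.48,0.03,0,0,0,-0.09],[0.66,0.04,0,0,0,-0.12],[0.82,0.045,0,0,0,-0.15],[0.94,0.047,0,0,0,-0.183],[1,0.047,0,0,0,-0.183],[1,0.047,0,0,0,-0.183]]]'
python3 - <<'E'
from h import *
s=r.sense();print(s["eef_pos"],s["tcp_rot"],s["qpos"])
a=r.grab_frame("wrist");cv2.imwrite("pics/w1.png",a[:,:,::-1])
E
```

```text
clock: 1.43
eef_pos: [451.6, -289.5, 231.1]
tcp_rot: [-3.141, -0.0, 1.475]
contact_force: [-0.7, 0.4, -0.1]
opening: -0.003
grasp_force: 0.0
[ 451.55311314 -289.50211135  231.09306906] [-3.14145450e+00 -2.98615845e-04  1.47521402e+00] [-5.73036452e-01  2.15845322e-01  1.82279458e+00  2.25994159e-04
  1.10321269e+00 -4.77556056e-01]
```

View pics/w1.png

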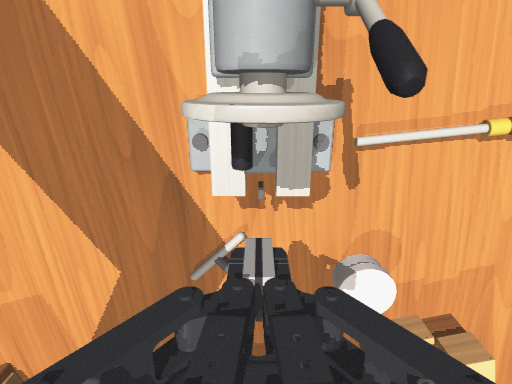

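The wrist view shows the shut fingers at (258,260) and the wheel centred on column ≈264, so the hub is about 2–3 mm to +x. I'll go down to z ≈185 and near the hub.

```bash
python3 -m inch '[[[0.0,0.012,0.08,0,0,-0.0016],[0,0.012,0.16,0,0,-0.0016],[0,0.012,0.23,0,0,-0.0016],[0.05,0.012,0.23,0,0,-0.0016],[0.1,0.012,0.23,0,0,-0.0016],[0.15,0.012,0.23,0,0,-0.0016],[0.18,0.012,0.23,0,0,-0.0016],[0.18,0.012,0.23,0,0,-0.0016]]]'
python3 - <<'E'
from h import *
s=r.sense();print(s["eef_pos"],s["tcp_rot"])
a=r.grab_frame("wrist");b=r.grab_frame("top");cv2.imwrite("pics/w2.png",np.vstack([cv2.resize(a[80:320,100:420],(640,400))[:,:,::-1],cv2.resize(b[195:265,150:310],(640,200))[:,:,::-1]]))
E
```

```text
clock: 2.15
eef_pos: [456.8, -253.8, 186.2]
tcp_rot: [3.141, 0.0, 1.482]
contact_force: [0.5, -0.1, -0.0]
opening: 0.0
grasp_force: 0.0
[ 456.77544094 -253.79359225  186.18228021] [3.14051869e+00 2.78295743e-04 1.48227425e+00]
```

View pics/w2.png

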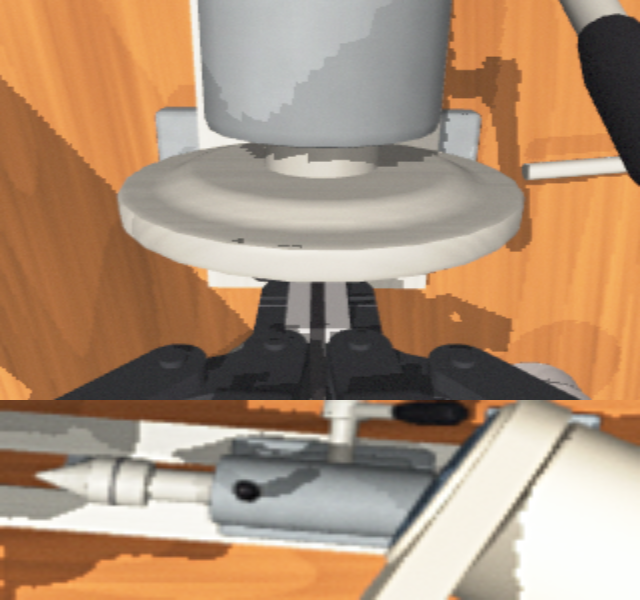

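Fingers are centred on the wheel (col 317 vs 321 in the crop), about 15 mm behind the hub. Now a slow push.

```bash
python3 -m inch '[[[0.015,0,0,0,0,0],[0.03,0,0,0,0,0],[0.045,0,0,0,0,0],[0.06,0,0,0,0,0],[0.075,0,0,0,0,0],[0.09,0,0,0,0,0],[0.105,0,0,0,0,0],[0.12,0,0,0,0,0]]]'
python3 -m inch '[[[0.015,0,0,0,0,0],[0.03,0,0,0,0,0],[0.045,0,0,0,0,0],[0.06,0,0,0,0,0],[0.075,0,0,0,0,0],[0.09,0,0,0,0,0],[0.105,0,0,0,0,0],[0.12,0,0,0,0,0]]]'
python3 - <<'E'
from h import *
b=r.grab_frame("top");cv2.imwrite("pics/t3.png",cv2.resize(b[195:265,110:270],(640,280),interpolation=cv2.INTER_CUBIC)[:,:,::-1])
E
```

```text
clock: 2.92
eef_pos: [458.7, -232.0, 185.3]
tcp_rot: [3.141, 0.002, 1.482]
contact_force: [-1.1, -7.0, -2.4]
opening: -0.0
grasp_force: 3.7
clock: 3.58
eef_pos: [460.8, -208.1, 185.3]
tcp_rot: [3.141, 0.002, 1.482]
contact_force: [-0.7, -7.7, -1.6]
opening: -0.0
grasp_force: 3.7
```

View pics/t3.png

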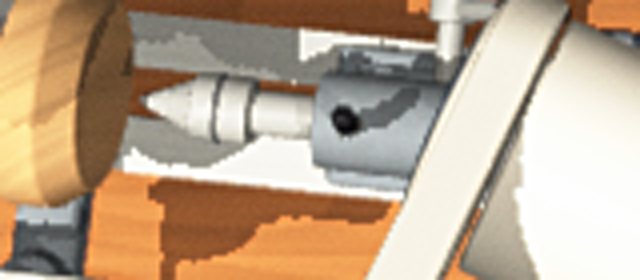

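The tip is now at about (145.8,219.5), so y≈37, with roughly 18 mm to go. Continuing gently.

```bash
python3 -m inch '[[[0.008,0,0,0,0,0],[0.016,0,0,0,0,0],[0.024,0,0,0,0,0],[0.032,0,0,0,0,0],[0.04,0,0,0,0,0],[0.048,0,0,0,0,0],[0.056,0,0,0,0,0],[0.064,0,0,0,0,0]]]'
python3 -m inch '[[[0.003,0,0,0,0,0],[0.006,0,0,0,0,0],[0.009,0,0,0,0,0],[0.012,0,0,0,0,0],[0.015,0,0,0,0,0],[0.018,0,0,0,0,0]]]'
```

```text
clock: 4.3
eef_pos: [461.9, -195.4, 185.3]
tcp_rot: [3.141, 0.002, 1.482]
contact_force: [-1.2, -7.9, -1.2]
opening: -0.001
grasp_force: 3.8
clock: 4.8
eef_pos: [462.2, -191.9, 185.3]
tcp_rot: [3.141, 0.002, 1.482]
contact_force: [-0.5, -7.5, -1.9]
opening: -0.002
grasp_force: 3.8
```

```bash
python3 -m inch '[[[0.003,0,0,0,0,0],[0.006,0,0,0,0,0],[0.009,0,0,0,0,0],[0.012,0,0,0,0,0]]]'
```

```text
clock: 5.13
eef_pos: [462.5, -190.0, 185.4]
tcp_rot: [3.141, 0.003, 1.482]
contact_force: [-2.6, -12.7, -2.3]
opening: -0.001
grasp_force: 6.5
```

```bash
python3 -m inch '[[[0.001,0,0,0,0,0],[0.002,0,0,0,0,0],[0.003,0,0,0,0,0],[0.004,0,0,0,0,0],[0.004,0,0,0,0,0],[0.004,0,0,0,0,0]]]'
python3 - <<'E'
from h import *
print(r.sense()["contact_force"])
b=r.grab_frame("top");c=r.grab_frame("scene");f=lambda a:cv2.resize(a,(640,280),interpolation=cv2.INTER_CUBIC)[:,:,::-1]
cv2.imwrite("pics/t4.png",np.vstack([f(b[195:265,110:270]),f(c[150:220,300:460])]))
E
```

```text
clock: 5.63
eef_pos: [462.5, -189.8, 185.4]
tcp_rot: [3.141, 0.004, 1.483]
contact_force: [-2.1, -14.6, -3.7]
opening: -0.003
grasp_force: 7.1
[ -2.11924249 -14.55411577  -3.71131   ]
```

View pics/t4.png

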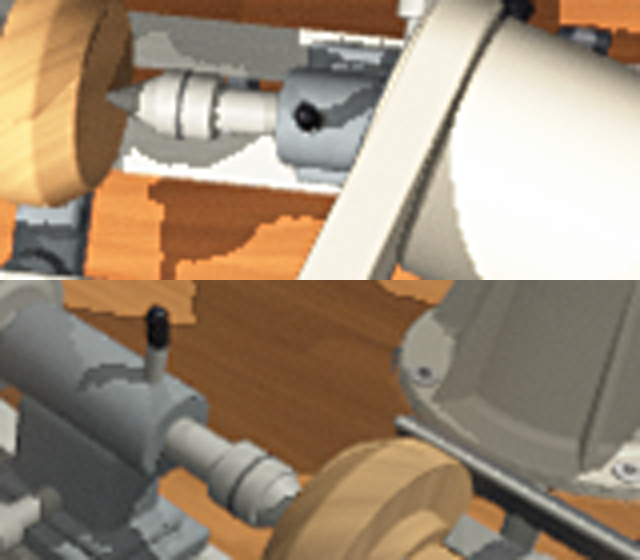

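The tip sits at the middle of the face (107,97 in the top crop) and the force has risen to 15 N, so there is contact. Now I'll withdraw, go over to the lever side (78 mm to +x, z≈192).

```bash
python3 -m inch '[[[-0.02,0,0,0,0,0],[-0.07,0,0,0,0,0],[-0.14,0,0,0,0,0],[-0.14,0.1,-0.02,0,0,0],[-0.14,0.2,-0.035,0,0,0],[-0.14,0.32,-0.035,0,0,0],[-0.14,0.39,-0.035,0,0,0],[-0.14,0.39,-0.035,0,0,0]]]'
python3 - <<'E'
from h import *
print(r.sense()["contact_force"])
a=r.grab_frame("wrist");b=r.grab_frame("top");cv2.imwrite("pics/w5.png",np.vstack([a[:,:,::-1],cv2.resize(b[195:255,110:270],(512,192))[:,:,::-1]]))
E
```

```text
clock: 6.4
eef_pos: [540.3, -223.0, 192.4]
tcp_rot: [3.14, 0.0, 1.482]
contact_force: [-0.8, 0.3, 0.7]
opening: -0.002
grasp_force: 0.0
[-0.76919242  0.26908531  0.71543952]
```

View pics/w5.png

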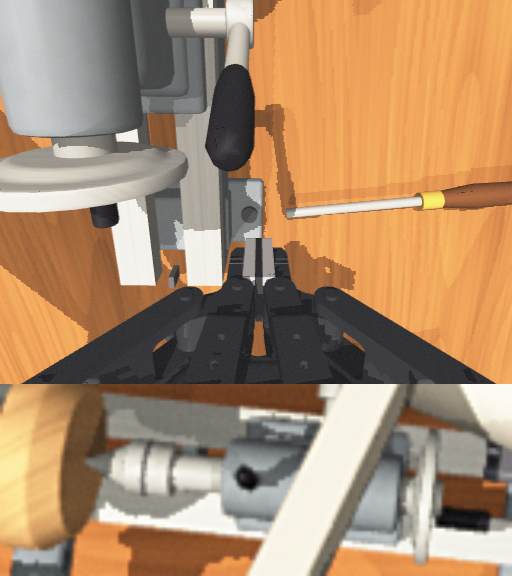

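The contact still holds in the top crop. The lever grip is at (228,160) and the finger at column 258, about 12 mm to +x, so I'll shift 4 mm back and push along the bed.

```bash
python3 -m inch '[[[0.04,-0.02,0,0,0,0],[0.08,-0.02,0,0,0,0],[0.12,-0.02,0,0,0,0],[0.15,-0.02,0,0,0,0],[0.175,-0.02,0,0,0,0],[0.2,-0.02,0,0,0,0],[0.225,-0.02,0,0,0,0],[0.25,-0.02,0,0,0,0]]]'
```

```text
clock: 7.17
eef_pos: [538.4, -172.5, 192.7]
tcp_rot: [3.141, 0.001, 1.482]
contact_force: [-1.6, -4.7, 4.6]
opening: 0.003
grasp_force: 2.5
```

```bash
python3 -m inch '[[[0.025,0,0,0,0,0],[0.05,0,0,0,0,0],[0.075,0,0,0,0,0],[0.1,0,0,0,0,0],[0.125,0,0,0,0,0],[0.15,0,0,0,0,0],[0.175,0,0,0,0,0],[0.2,0,0,0,0,0]]]'
```

```text
clock: 7.83
eef_pos: [541.5, -131.7, 192.1]
tcp_rot: [-3.141, -0.0, 1.482]
contact_force: [-0.5, -1.9, 0.0]
opening: -0.001
grasp_force: 0.0
```

```bash
python3 -m inch '[[[0.025,0,0,0,0,0],[0.05,0,0,0,0,0],[0.075,0,0,0,0,0],[0.1,0,0,0,0,0],[0.125,0,0,0,0,0],[0.15,0,0,0,0,0],[0.17,0,0,0,0,0],[0.19,0,0,0,0,0]]]'
```

```text
clock: 8.5
eef_pos: [545.2, -94.1, 192.3]
tcp_rot: [3.141, 0.0, 1.482]
contact_force: [0.2, -2.6, -1.3]
opening: 0.001
grasp_force: 1.3
```

```bash
python3 -m inch '[[[0.01,0,0,0,0,0],[0.02,0,0,0,0,0],[0.03,0,0,0,0,0],[0.04,0,0,0,0,0],[0.05,0,0,0,0,0]]]'
```

```text
clock: 8.92
eef_pos: [546.0, -84.5, 192.3]
tcp_rot: [3.142, -0.0, 1.482]
contact_force: [-0.5, -2.8, 0.2]
opening: 0.004
grasp_force: 1.1
```

```bash
python3 -m inch '[[[0.008,0,0,0,0,0],[0.016,0,0,0,0,0],[0.024,0,0,0,0,0],[0.032,0,0,0,0,0],[0.04,0,0,0,0,0]]]'
```

```text
clock: 9.33
eef_pos: [546.6, -77.2, 192.3]
tcp_rot: [3.142, 0.001, 1.482]
contact_force: [-0.8, -11.0, -1.3]
opening: -0.003
grasp_force: 4.6
```

```bash
python3 -m inch '[[[0.005,0,0,0,0,0],[0.01,0,0,0,0,0],[0.015,0,0,0,0,0],[0.02,0,0,0,0,0]]]'
```

```text
clock: 9.67
eef_pos: [547.4, -75.4, 192.7]
tcp_rot: [3.14, 0.005, 1.483]
contact_force: [-0.3, -21.3, 0.1]
opening: -0.001
grasp_force: 8.7
```

The force jumped to 21 N near the predicted position, so the lever is at its stop. Holding for a moment, then drawing back and up.

```bash
python3 -m inch '[[[0,0,0,0,0,0],[0,0,0,0,0,0],[-0.03,0,0,0,0,0],[-0.06,0.02,0,0,0,0],[-0.12,0.06,0,0,0,0],[-0.2,0.15,-0.1,0,0,0],[-0.2,0.15,-0.25,0,0,0],[-0.2,0.15,-0.4,0,0,0]]]'
python3 -m inch '[[[-0.2,0,-0.1,0,0,0],[-0.4,0,-0.2,0,0,0],[-0.6,0,-0.2,0,0,0],[-0.8,0,-0.2,0,0,0],[-1,0,-0.2,0,0,0],[-1,0,-0.2,0,0,0],[-1,0,-0.2,0,0,0],[-1,0,-0.2,0,0,0]]]'
python3 - <<'E'
from h import *
print(r.sense()["contact_force"])
b=r.grab_frame("top");c=r.grab_frame("scene");f=lambda a:cv2.resize(a,(640,280),interpolation=cv2.INTER_CUBIC)[:,:,::-1]
cv2.imwrite("pics/t6.png",np.vstack([f(b[195:265,110:270]),f(c[140:210,280:440])]))
E
```

```text
clock: 10.33
eef_pos: [573.9, -116.2, 272.4]
tcp_rot: [-3.14, -0.001, 1.481]
contact_force: [0.2, 0.6, 0.5]
opening: 0.001
grasp_force: 0.0
clock: 11.0
eef_pos: [555.6, -314.7, 311.8]
tcp_rot: [-3.141, -0.001, 1.481]
contact_force: [-0.0, -0.4, -0.5]
opening: 0.003
grasp_force: 0.0
[-0.00639824 -0.40069204 -0.5009753 ]
```

View pics/t6.png

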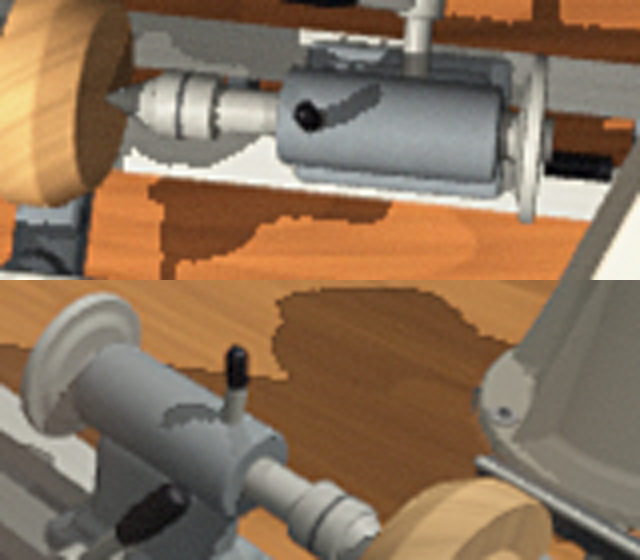

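The tip is still on the face at (107,98), and the lever leans towards the headstock with its grip at the top edge of the crop. A quick numeric check of the lever angle before handing in.

Run:
```python
from h import *
b=r.grab_frame("top")[185:203,165:225]
m=(b.max(2)<45).astype(np.uint8);n,l,st,ce=cv2.connectedComponentsWithStats(m)
for i in range(1,n):
    if st[i,4]>20: print(st[i],ce[i]+[165,185],ray("top",ce[i]+[165,185],205).round(1))
H=np.array([463.6,-178.8]);u=np.array([.091,.996]);v=np.array([.996,-.091])
for a in(1.0,1.1,1.22):
    t=a-.611;P=H+u*(83+95*np.sin(t))+v*68;print(a,P.round(1),proj("top",[*P,127+95*np.cos(t)]).round(1))
```

```text
[ 13   2  22  10 166] [188.41566265 191.72289157] [543.5 -53.7 205. ]
1.0 [542.2 -66.4] [193.8 192.2]
1.1 [542.9 -57.9] [190.  191.9]
1.22 [543.8 -48.2] [185.8 191.6]
```

Run:
```python
from h import *
H=np.array([463.6,-178.8]);u=np.array([.091,.996]);v=np.array([.996,-.091])
P=lambda y,x,z:proj("top",[*(H+u*y+v*x),z]).round(1)
print("shaft (seen col ~214.2 at row ~205)",P(83,45,127),"pin seen (187.2,224)",P(121,0,267),"tip seen(136.8,219.4)",P(238,0,195))
for a in(1.0,1.1,1.22):
    t=a-.611;s,c=np.sin(t),np.cos(t)
    q=np.array([P(83+L*s+o*c,68,127+L*c-o*s)[0] for L in(74,95,116)for o in(-9.5,9.5)]);print(a,q.min(),q.max())
```

```text
shaft (seen col ~214.2 at row ~205) [213.8 205.8] pin seen (187.2,224) [185.1 225.5] tip seen(136.8,219.4) [135.7 219. ]
1.0 184.5 202.7
1.1 180.1 199.6
1.22 175.4 196.0
```

Run:
```python
from h import *
c=r.grab_frame("scene")[255-255+185:225,300:335] if 0 else r.grab_frame("scene")[180:215,295:335]
m=(c.max(2)<60).astype(np.uint8);n,l,st,ce=cv2.connectedComponentsWithStats(m)
for i in range(1,n):
    if st[i,4]>20: print(st[i],ce[i]+[295,180])
H=np.array([463.6,-178.8]);u=np.array([.091,.996]);v=np.array([.996,-.091])
P=lambda y,x,z:proj("scene",[*(H+u*y+v*x),z]).round(1)
print("pin top (seen 339,157)",P(121,0,267))
for a in(0.9,1.0,1.1,1.22):
    t=a-.611;s,k=np.sin(t),np.cos(t);print(a,P(83+95*s,68,127+95*k),P(83+116*s,68,127+116*k))
```

```text
[ 14   4  19  23 187] [318.03743316 197.55614973]
pin top (seen 339,157) [340.8 155.4]
0.9 [310.8 184.9] [313.8 178.3]
1.0 [313.8 188.2] [317.5 182.4]
1.1 [316.7 191.9] [321.1 186.9]
1.22 [319.8 196.5] [325.1 192.7]
```

Corrected by the pin's offset, the grip in the scene view matches 1.22 rad. I'm handing in.

```bash
python3 -c "
from rig import r
print(r.sign_off())"
```

```text
the job is handed in; nothing more can be done
None
```

The live centre rests against the blank's face and the clamp lever is at its locked stop (about 1.22 rad by camera). The hand is clear and the job was handed in about 11 s in; no verdict came back.

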